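Dead key fob into the latched reject case

ROBOT

A 6-joint arm with a two-finger parallel gripper is mounted at the origin on a cart in front of the work surface, level with it; the furniture and walls round the work are solid. World frame = base frame: x ahead of the robot, y to its left, z up, the work surface at z = 0. Lengths are in m, angles in degrees, forces in N, time in s.
With the tool pointing down it reaches from about 0.3 to 0.825 m from the base axis. Payload 5.4 kg.
Tool frame: the origin (TCP) lies between the finger pads; the fingertips stand 11 mm ahead of it and the grasp point (between the pads) lies 8 mm behind it; z points along the fingers, y is the direction in which the jaws open and shut (so a half turn about z gives the same grasp; the last joint's range is limited). The gripper opens to 92 mm and grips with 3 to 60 N. Pads are 20 mm wide; open, the fingers measure 128 mm over their backs; the gripper's body (75 mm by 189 mm) begins 69 mm behind the grasp point.
Start: joints at [61.759, 9.076, 91.501, -0, 79.423, -12.038], TCP at [0.16, 0.552, 0.226] pointing down, gripper open.
Joint ranges: [-166.64, 166.64], [-54.1, 131.32], [10.49, 154.53], [-73.88, 253.88], [9.74, 151.15], [-171.62, 171.62]. Speed limits (degrees/s): [147.25, 147.25, 180, 180, 180, 180].

INTERFACE

Orientations are given as a 3x3 rotation matrix whose columns are the frame's x, y, z axes.
In Python, from bench import arm gives the robot as it stands.
- The arm moves only by the tool servo_tool, never from a script. Its argument "plan" is a list of rows, each a list of 7 numbers: the opening in per cent of the stroke, from 0 (shut) to 100 (fully open), then the shift along the tool's x, y, z in m, then the turn, a rotation vector about the tool's x, y, z in rad. A call has 1 to 12 rows; each row shifts and turns the commanded pose from where the row before left it, along the tool's axes as they then stand; what a row does not reach is not made up. A row lasts 1/8 s, in which the tool goes at most 62.5 mm and 10.7 degrees, less where a joint would pass 70% of its speed; a pose out of reach is approached as far as the arm can. A call with a gripper value outside its range is refused whole. The fingers move at their own pace and stop on an object; "newtons" is the grip in N (left out, the last holds). Time passes only in rows, so rows that do not move let the fingers close. It gives the time, the measured TCP pose, the force and the opening at its end, in the units of the state.
- arm.get_obs(): the state, without advancing time (a new reading comes with each control period).
- arm.read_camera(name): name is "scene" or "top" or "wrist"; returns a dict with "frame" (480x640x3 uint8, blue, green, red), "fx", "fy", "cx", "cy" (pixels), "view" (4x4, takes a point from world to camera coordinates); the wrist camera has in their place "mount" (4x4, takes a point from camera to tool coordinates, whose origin is the TCP and whose axes are the flange's). Camera axes: x right, y down, z forward; pixel columns grow to the right and rows downward; lengths in m; the calibration is good to about 2 mm. A picture is of the moment at which its call begins: read the wrist's pose just before it. There is no depth.
- arm.sign_off(): hands the job in, once; it reports no verdict.
The state is a dict: "time": time; "joint_positions": joint angles; "dq": joint speeds; "joint_efforts": joint torques, N m; "eef_pos": TCP position; "ee_rot": TCP orientation; "force": force on the tool from outside, world axes, zero at the start; "ft_torque": the same for the moment, N m; "finger_gap": finger opening in m.
Only numpy, scipy, OpenCV 4.12 (cv2) and the standard library are available. Lean on these libraries where they do the work, as an engineer would, in place of code of your own. Each camera call takes 0.05 s, during which the arm holds its last target.

TASK

The silver-rimmed fob would not code to the car, so it goes with the electronic rejects. Lift the lever of the draw latch on the reject case up past centre until its hook is clear of the lid, swing the lid back until it rests open, and drop the silver-rimmed fob into the case. Leave the lid open for the next ones, and leave the plain black fob with the red button where it lies.

Things in the scene. Friction and masses are not known exactly. Their poses are not given: they have to be found in the camera images.
- reject_case: Steel reject case, olive with a red lid, fixed to the bench. Body 170 (x) x 130 (y) x 105 mm high, 3 mm walls, hollow; two earlier rejects lie on its floor, up to 28 mm high, towards the hinge. Lid shut: top at 125 mm, top of its handle at 161 mm. Origin: centre of the underside; x points from the latch (front face, x = -85 mm) to the lid's hinge (back), z up.
- latch_lever (a joint): Latch lever on the case's front. 0 = locked: it hangs down, its end flared outwards. Grows (rad) as the end is pulled outwards and up about the case's y through lever_pivot. Its sprung hook (30 N) pulls it shut below about 0.35 rad (3 to 4 N at its end), open beyond; at about 1.7 the hook has risen off the keeper and springs outwards. Stop at 2.5; friction (1 N at its end) keeps it where it is left.
- lever_grip (a point): Middle of the latch lever's black flared grip, to be held by its sides: 26 mm wide along the case's y, 9 mm thick, 30 mm long. Locked, it is 34 mm in front of the front face, 43 mm above the bench and 44 mm from the lever's axis, the grip's length hanging down and leaning outwards by 0.6 rad. Moves and turns with the lever; both sides are free.
- lever_pivot (a point): Point on the lever's axis, 82 mm above the bench and 13 mm in front of the case's front face. Fixed to the case, axes as the case.
- hook_tip (a point): Middle of the wire hook's cross bar (16 mm long, 3.2 mm thick), 115 mm above the bench when hooked. Moves with the hook.
- keeper (a point): The keeper, an upturned catch on the front of the lid. Moves with the lid. Locked, the hook's bar lies in it (within 2 mm of this point) and holds the lid down.
- case_lid (a joint): Red lid; 0 = shut, grows (rad) as it opens upwards and back about the case's y through lid_hinge. About 0.24 kg, reaches 180 mm forward of the hinge. Let go, it falls shut below about 1.4 rad and falls back beyond about 1.5; it rests open at its stop at 1.85.
- lid_grip (a point): Middle of the lid's carrying handle: a black grip, 12 mm wide, 16 mm high, 66 mm long, along the case's x over the lid's centre line, 28 mm above the lid's top (153 mm above the bench when shut). Shut, this point is 119 mm in front of the hinge's axis and 45 mm above it. Moves and turns with the lid; both sides are free.
- lid_hinge (a point): Point on the lid's hinge axis, 108 mm above the bench, 92 mm behind the case's centre. Fixed to the case, axes as the case.
- mouth (a point): Centre of the case's open mouth, in the plane of the body's rim, 105 mm above the bench. Fixed to the case, axes as the case.
- silver_fob_mid (a point): The reject: flat oval remote fob, black top, silver rim and grey button, 36 (x) x 68 (y) x 15 mm (z), lying flat on the bench. This point is its centre, 7.5 mm above the bench, y along its length.
- key_fob_mid (a point): The good fob: plain black oblong remote with a red button, 34 (x) x 78 (y) x 16 mm (z), lying flat. This point is its centre, y along its length. Not to be moved.

How it is judged (in metres and radians):
On the way, in this order (a step that is already met when the one before it is completed fails the run):
1. the latch lever is up past centre and its hook is clear of the keeper (value of joint latch_lever above 1.2 rad and distance between hook_tip and keeper above 0.012 m), for 0.2 s.
2. the lid is swung back and rests open (value of joint case_lid above 1.6 rad), for 0.2 s.
At the end, for the whole second after the job is handed in: The silver-rimmed fob lies inside the case (its centre within the walls and at least 20 mm below the rim), the lid rests open (beyond 1.6 rad) and the black fob lies within 30 mm of where it was (x of silver_fob_mid in the frame of reject_case between -0.083 and 0.083 m and y of silver_fob_mid in the frame of reject_case between -0.062 and 0.062 m and z of silver_fob_mid in the frame of reject_case between 0 and 0.085 m and value of joint case_lid above 1.6 rad and velocity of joint case_lid between -0.1 and 0.1 rad/s and distance of key_fob_mid from where it was at the start of the episode below 0.03 m); the robot touches nothing.
It fails at once if the plain black fob is moved by more than 30 mm (distance of key_fob_mid from where it was at the start of the episode above 0.03 m).
It also fails if it takes over 64 s, if anything falls off the work surface, if the arm or the gripper's body presses on something with over 40 N, if the wrist force passes 120 N, or if a joint passes its speed limit or range.

## Working session

There is one attempt and no reset: what is moved stays moved. The work goes in short steps, Python scripts to look and compute and a tool call to move; the robot and the scene stay as the last step left them, time stands still between calls to the robot, and variables do not carry over. Pictures are saved under pics/ and viewed, and the job is handed in when it is done.

Besides the shell and the picture viewer there is one more tool, called after ">>>" as name(argument=value, ...), one argument or row to a line, values as JSON. servo_tool: Moves the arm, as the interface text tells. Its arguments: {"type":"object","properties":{"plan":{"type":"array","items":{"type":"array","items":{"type":"number"}}},"newtons":{"type":"number"}},"required":["plan"]}

```bash
mkdir -p pics
cat > h.py <<'E'
import numpy as np, cv2
from bench import arm
def cam(n):
    o=arm.get_obs(); c=arm.read_camera(n)
    if 'view' in c: V=np.array(c['view'])
    else:
        M=np.array(c['mount']); T=np.eye(4); T[:3,:3]=np.array(o['ee_rot']); T[:3,3]=o['eef_pos']
        V=np.linalg.inv(T@M)
    c['V']=V; return c
def plane(c,u,v,z):
    d=np.array([(u-c['cx'])/c['fx'],(v-c['cy'])/c['fy'],1.]); R=c['V'][:3,:3]; t=c['V'][:3,3]
    o=-R.T@t; w=R.T@d; return o+w*(z-o[2])/w[2]
def proj(c,p):
    q=c['V']@np.append(p,1); return c['fx']*q[0]/q[2]+c['cx'],c['fy']*q[1]/q[2]+c['cy']
E
python3 - <<'E'
from h import *
for n in ['scene','top','wrist']:
    c=cam(n); cv2.imwrite(f'pics/{n}0.png',c['frame']); V=c['V']; print(n,-V[:3,:3].T@V[:3,3],c['fx'])
o=arm.get_obs();print(o)
E
```

```text
scene [-0.08755494 -0.05395976  0.59110043] 461.56336170674575
top [0.38074592 0.30398353 1.0989088 ] 536.2667392511485
wrist [0.08732174 0.57245893 0.38388337] 421.992880568486
{'time': 0.15, 'joint_positions': array([ 6.17600196e+01,  9.10364109e+00,  9.15549961e+01, -6.76535102e-04,
        7.94247131e+01, -1.20365961e+01]), 'dq': array([ 0.06032762, -0.15834781, -0.32542735,  0.06271098, -0.04307034,
        0.01625285]), 'joint_efforts': array([ 2.25122176e-04, -3.85921025e+01, -3.22432709e+01,  7.01264804e-02,
        3.52374406e-02, -9.77207878e-05]), 'eef_pos': array([0.16023486, 0.55172871, 0.22485739]), 'ee_rot': array([[-9.60277713e-01,  2.79045255e-01, -6.78105646e-04],
       [ 2.79045926e-01,  9.60276895e-01, -1.28707643e-03],
       [ 2.92016614e-04, -1.42517343e-03, -9.99998942e-01]]), 'force': array([-0.47485637, -0.6914867 , -0.38925784]), 'ft_torque': array([-0.01968896,  0.01826301,  0.01456462]), 'finger_gap': 0.09176927247049857}
```

View pics/scene0.png

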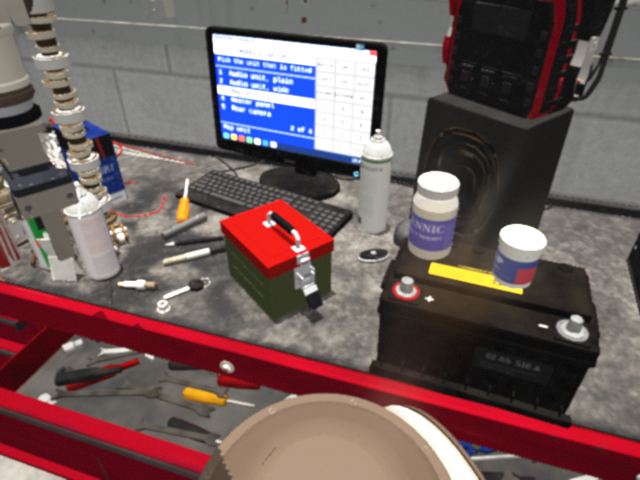

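View pics/top0.png

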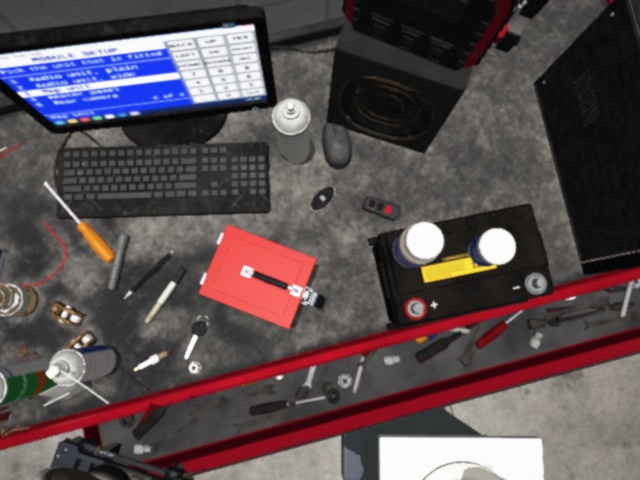

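View pics/wrist0.png

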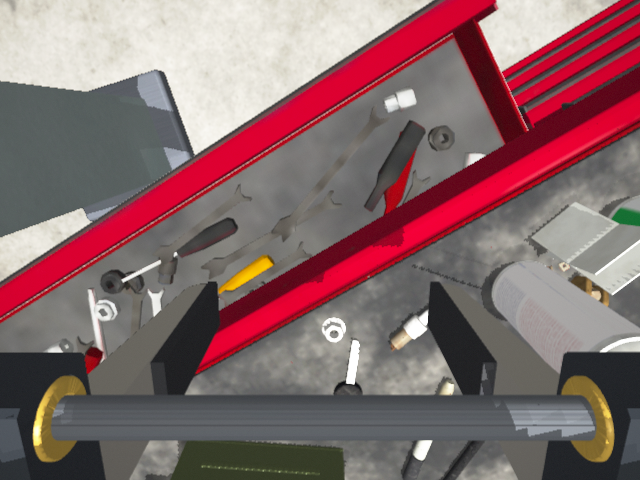

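Run:
```python
from h import *
c=cam('top'); f=c['frame']; hsv=cv2.cvtColor(f,cv2.COLOR_BGR2HSV)
m=((hsv[...,0]<8)|(hsv[...,0]>172))&(hsv[...,1]>150)&(hsv[...,2]>120); m=m.astype(np.uint8)*255
m2=m.copy(); m2[:, :190]=0; m2[:,330:]=0; m2[:215]=0; m2[335:]=0
cs,_=cv2.findContours(m2,cv2.RETR_EXTERNAL,cv2.CHAIN_APPROX_NONE)
k=max(cs,key=cv2.contourArea); h=cv2.convexHull(k)
print(cv2.approxPolyDP(h,6,True)[:,0])
r=cv2.minAreaRect(k); bp=cv2.boxPoints(r); print(bp)
P=[plane(c,u,v,.125) for u,v in bp]; print(np.round(P,4)); 
for i in range(4): print(np.linalg.norm(P[i]-P[i-1]))
big=cv2.resize(f[170:345,180:420],None,fx=3.3,fy=3.3,interpolation=cv2.INTER_CUBIC);cv2.imwrite('pics/topz.png',big)
s=cam('scene'); cv2.imwrite('pics/scz.png',cv2.resize(s['frame'][180:340,200:440],None,fx=3.3,fy=3.3,interpolation=cv2.INTER_CUBIC))
```

```text
[[227 225]
 [315 259]
 [288 328]
 [199 293]]
[[197.89018 293.3918 ]
 [225.43608 222.99673]
 [316.56885 258.65738]
 [289.02295 329.05246]]
[[0.4222 0.503  0.125 ]
 [0.5515 0.4572 0.125 ]
 [0.4867 0.289  0.125 ]
 [0.3598 0.3377 0.125 ]]
0.1766677225541511
0.13720883136855064
0.18027026992111553
0.1359157549515859
```

View pics/topz.png

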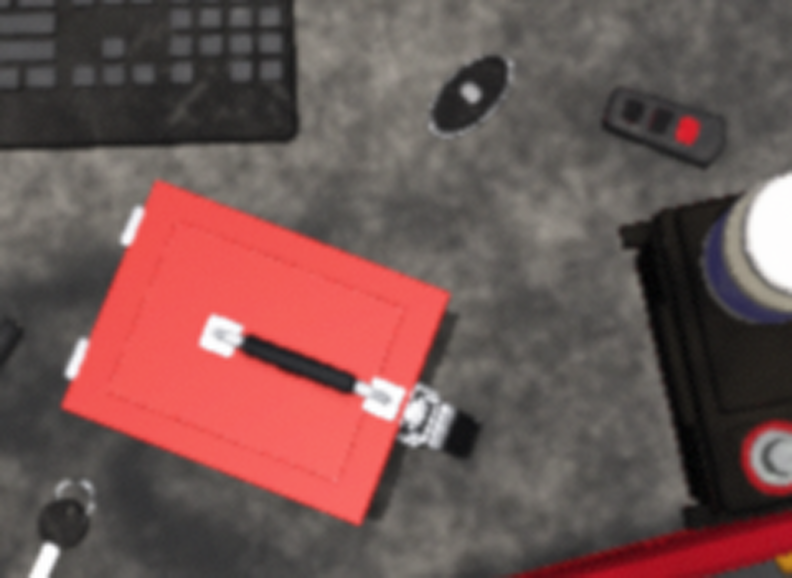

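View pics/scz.png

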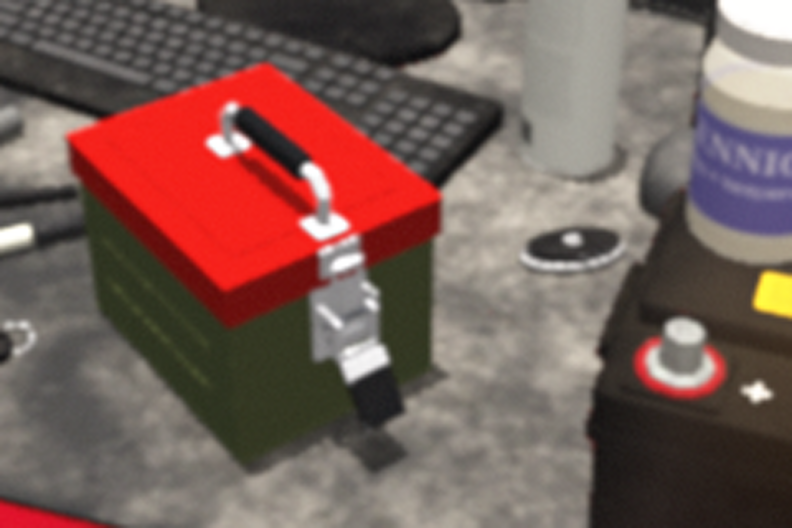

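```bash
cat >> h.py <<'E'
CX=np.array([.356,.934,0]);CX/=np.linalg.norm(CX);CY=np.array([-CX[1],CX[0],0]);CZ=np.array([0,0,1.])
O=np.array([.4547,.3958,0])
def W(x,y,z): return O+x*CX+y*CY+z*CZ
def tri(c1,p1,c2,p2):
    A=[]
    for c,(u,v) in ((c1,p1),(c2,p2)):
        K=np.array([[c['fx'],0,c['cx']],[0,c['fy'],c['cy']],[0,0,1.]]);P=K@c['V'][:3]
        A+= [u*P[2]-P[0], v*P[2]-P[1]]
    X=np.linalg.svd(np.array(A))[2][-1]; return X[:3]/X[3]
E
python3 - <<'E'
from h import *
t=cam('top');s=cam('scene')
for n,p in dict(grip=(-.119,0,.043),handle=(-.027,0,.153),piv=(-.098,0,.082)).items(): print(n,W(*p).round(4),np.round(proj(t,W(*p)),1),np.round(proj(s,W(*p)),1))
tz=lambda x,y:(180+x/3.3,170+y/3.3); sz=lambda x,y:(200+x/3.3,180+y/3.3)
print('grip',tri(t,tz(461,436),s,sz(378,394)))
print('handle',tri(t,tz(298,361),s,sz(272,140)))
print('batt term',tri(t,(416,307),s,(404,288)))
print('batt corner',plane(t,376,238,.17),plane(t,393,325,.17),plane(s,372,365,0))
print('cap',tri(t,(425,242),s,(440,186)))
print('silver',plane(t,*tz(471,95),.012), plane(t,*tz(440,128),.0075),plane(t,*tz(508,60),.0075))
print('black',plane(t,*tz(664,126),.012))
h=cv2.cvtColor(t['frame'],cv2.COLOR_BGR2HSV)
E
```

```text
grip [0.4123 0.2846 0.043 ] [318. 301.] [312.5 298.4]
handle [0.4451 0.3706 0.153 ] [270.4 280.1] [281.2 222.6]
piv [0.4198 0.3042 0.082 ] [308.  296.4] [305.2 275. ]
grip [0.41068462 0.2806088  0.0438311 ]
handle [0.44679026 0.37030232 0.15253322]
batt term [0.39932118 0.11619665 0.15542817]
batt corner [0.51883594 0.18575469 0.17      ] [0.36864247 0.1585023  0.17      ] [0.3716752  0.14360774 0.        ]
cap [0.49847232 0.12109892 0.27350324]
silver [0.623701   0.27510456 0.012     ] [0.60335507 0.29441592 0.0075    ] [0.6475115  0.25164227 0.0075    ]
black [0.60473305 0.15409988 0.012     ]
```

Run:
```python
from h import *
t=cam('top');s=cam('scene')
a=cv2.resize(t['frame'][190:340,350:470],None,fx=3.3,fy=3.3,interpolation=cv2.INTER_CUBIC)
b=cv2.resize(s['frame'][225:375,360:480],None,fx=3.3,fy=3.3,interpolation=cv2.INTER_CUBIC)
im=cv2.convertScaleAbs(np.hstack([a,b]),alpha=2.2,beta=10); cv2.imwrite('pics/batt.png',im)
```

```text
(no output)
```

View pics/batt.png

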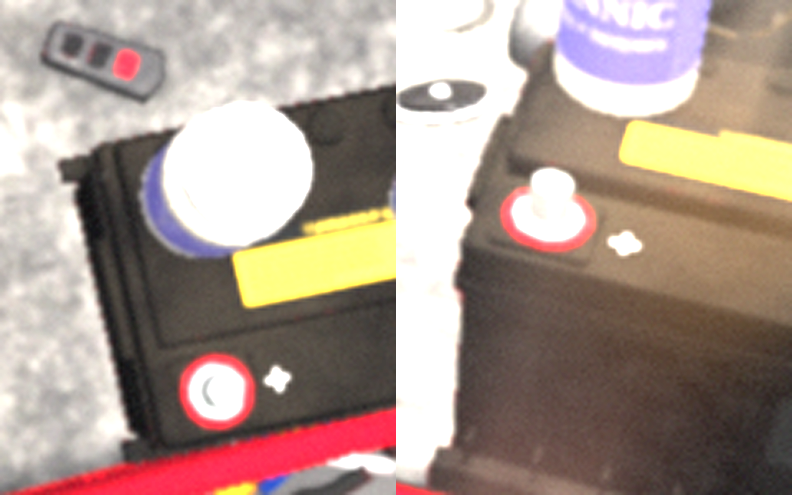

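Run:
```python
from h import *
t=cam('top');s=cam('scene')
for z in(.13,.155): print(z,plane(t,381.2,233.9,z),plane(t,395.5,324.8,z))
print(plane(t,368.8,241.5,.02),plane(t,388,323,.02))
print(tri(t,(395.5,324.8),s,(360+75/3.3,225+262/3.3)))
R=np.array(arm.get_obs()['ee_rot']);
Rt=np.c_[CX,-CY,-CZ]
from scipy.spatial.transform import Rotation as Ro
print((Ro.from_matrix(R.T@Rt)).as_rotvec(),R.T@(W(-.17,0,.25)-arm.get_obs()['eef_pos']))
```

```text
0.13 [0.53243289 0.17105023 0.13      ] [0.36850056 0.14776891 0.13      ]
0.155 [0.52851903 0.1744802  0.155     ] [0.36881652 0.15179959 0.155     ]
[0.53383973 0.18139666 0.02      ] [0.37054765 0.14488655 0.02      ]
[0.37121349 0.14324071 0.13129505]
[2.15287637e-05 1.67095391e-05 1.65215612e+00] [-0.31234087 -0.23746024 -0.02439459]
```

>>> servo_tool(
  plan=[
    [60,-0.039,-0.03,-0.003,0,0,0],
    [60,-0.039,-0.03,-0.003,0,0,0],
    [60,-0.039,-0.03,-0.003,0,0,0],
    [60,-0.039,-0.03,-0.003,0,0,0],
    [60,-0.039,-0.03,-0.003,0,0,0],
    [60,-0.039,-0.03,-0.003,0,0,0],
    [60,-0.039,-0.03,-0.003,0,0,0],
    [60,-0.039,-0.03,-0.003,0,0,0],
  ],
)

```text
time: 1.55
eef_pos: [0.3939, 0.2333, 0.25]
ee_rot: [[-0.96, 0.279, 0.001], [0.279, 0.96, 0.0], [-0.001, 0.001, -1.0]]
force: [0.2, 0.1, 0.5]
finger_gap: 0.0552
```

>>> servo_tool(
  plan=[
    [60,0,0,0,0,0,0.1836],
    [60,0,0,0,0,0,0.1836],
    [60,0,0,0,0,0,0.1836],
    [60,0,0,0,0,0,0.1836],
    [60,0,0,0,0,0,0.1836],
    [60,0,0,0,0,0,0.1836],
    [60,0,0,0,0,0,0.1836],
    [60,0,0,0,0,0,0.1836],
    [60,0,0,0,0,0,0.1836],
    [60,0,0,0,0,0,0],
  ],
)

```text
time: 2.8
eef_pos: [0.3931, 0.2346, 0.2497]
ee_rot: [[0.355, 0.935, 0.0], [0.935, -0.355, 0.0], [0.0, 0.0, -1.0]]
force: [-0.5, 0.2, -0.5]
finger_gap: 0.0551
```

Run:
```python
from h import *
w=cam('wrist'); f=w['frame'].copy()
for p in [(-.119,0,.043),(-.027,0,.153),(-.098,0,.082)]:
    u,v=proj(w,W(*p)); print(u,v); cv2.circle(f,(int(u),int(v)),3,(0,255,0),-1)
cv2.imwrite('pics/w1.png',f)
```

```text
321.35836462906906 148.02760059577963
320.7370341607729 -13.451622112139745
321.21161786276105 122.62494037740107
```

View pics/w1.png

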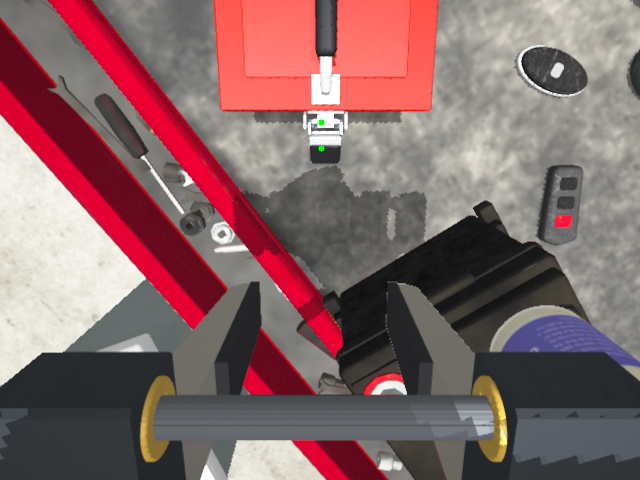

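```bash
sed -i 's/^O=.*/O=np.array([.4575,.3947,0])/' h.py
python3 - <<'E'
from h import *
w=cam('wrist'); 
for p in [(-.088,0,.105),(-.088,0.066,.125),(-.088,-.066,.125),(-.119,0,.043),(-.1275,0,.0306),(-.1105,0,.0554)]: print(p,np.round(proj(w,W(*p)),1))
import math
a=math.radians(25); tz=math.sin(a)*CX-math.cos(a)*CZ; tx=math.cos(a)*CX+math.sin(a)*CZ
R=np.c_[tx,-CY,tz]
G=W(-.120,0,.043); 
o=arm.get_obs();R0=np.array(o['ee_rot'])
for d in (.10,.0): 
    T=G+ -tz*d+tz*.002; print(T, R.T@(T-o['eef_pos']))
E
```

```text
(-0.088, 0, 0.105) [325.7 107.7]
(-0.088, 0.066, 0.125) [223.  106.7]
(-0.088, -0.066, 0.125) [428.7 107.1]
(-0.119, 0, 0.043) [325. 148.]
(-0.1275, 0, 0.0306) [324.9 157. ]
(-0.1105, 0, 0.0554) [325.1 138.4]
[0.40000959 0.24386841 0.13181816] [-0.03975116  0.00317698  0.11148707]
[0.41506163 0.28335889 0.04118738] [-0.03975116  0.00317698  0.21148707]
```

>>> servo_tool(
  plan=[
    [60,0,0,0,0,0.1454,0],
    [60,0,0,0,0,0.1454,0],
    [60,0,0,0,0,0.1454,0],
    [60,-0.013,0.001,0.0,0,0,0],
    [60,-0.013,0.001,0.0,0,0,0],
    [60,-0.014,0.001,0.037,0,0,0],
    [60,0,0,0.037,0,0,0],
    [60,0,0,0.037,0,0,0],
    [60,0,0,0,0,0,0],
  ],
)

```text
time: 4.03
eef_pos: [0.3974, 0.2441, 0.1295]
ee_rot: [[0.323, 0.936, 0.143], [0.849, -0.353, 0.394], [0.419, -0.006, -0.908]]
force: [0.3, -0.3, 0.4]
finger_gap: 0.0553
```

Run:
```python
from h import *
import math
a=math.radians(25); tz=math.sin(a)*CX-math.cos(a)*CZ; tx=math.cos(a)*CX+math.sin(a)*CZ
R=np.c_[tx,-CY,tz]
o=arm.get_obs(); T=W(-.120,0,.043)+tz*.002; print(R.T@(T-o['eef_pos']),o['joint_positions'].round(1),np.array(o['ee_rot'])-R)
w=cam('wrist'); f=w['frame'].copy()
for p in [(-.119,0,.043)]:
    u,v=proj(w,W(*p)); print(u,v); cv2.circle(f,(int(u),int(v)),3,(0,255,0),-1)
cv2.imwrite('pics/w2.png',f)
```

```text
[0.00164941 0.00253142 0.09826525] [  0.3 -14.9 129.4  27.2  59.4   8.2] [[-6.90603684e-06  1.17683080e-03 -7.48143185e-03]
 [ 1.72260222e-03  3.15073135e-03 -8.69794764e-04]
 [-3.46432214e-03 -5.80596192e-03 -1.58882917e-03]]
325.5859329060319 241.14218837216686
```

View pics/w2.png

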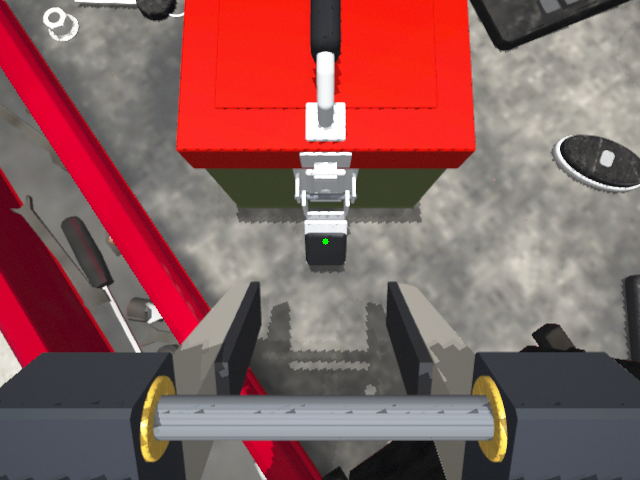

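>>> servo_tool(
  plan=[
    [60,0,0.0025,0.024,0,0,0],
    [60,0,0,0.024,0,0,0],
    [60,0,0,0.025,0,0,0],
    [60,0,0,0.025,0,0,0],
    [60,0,0,0,0,0,0],
  ],
)

```text
time: 4.7
eef_pos: [0.4169, 0.2814, 0.0436]
ee_rot: [[0.322, 0.935, 0.149], [0.847, -0.355, 0.395], [0.422, -0.001, -0.907]]
force: [-0.7, -0.3, 0.7]
finger_gap: 0.0554
```

Run:
```python
from h import *
o=arm.get_obs(); print(o['eef_pos'],o['force'],o['joint_positions'].round(1))
w=cam('wrist'); cv2.imwrite('pics/w3.png',w['frame'])
```

```text
[0.41691843 0.28139408 0.04363246] [-0.65519309 -0.28243071  0.68736093] [  5.9   0.9 127.3  32.3  44.9   4.8]
```

View pics/w3.png

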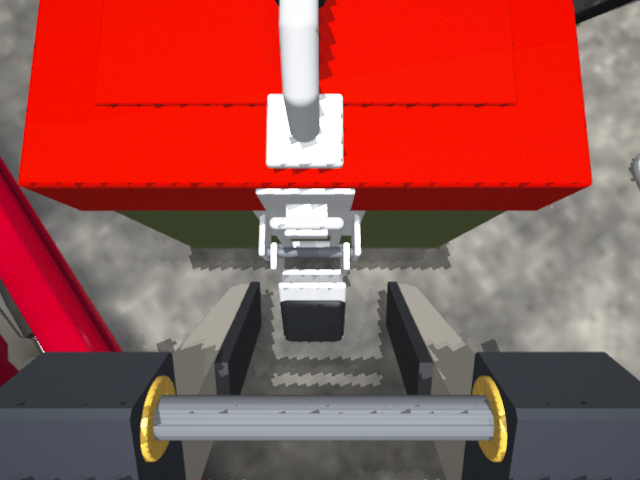

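>>> servo_tool(
  newtons=15,
  plan=[
    [60,0,-0.0035,0.002,0,0,0],
    [20,0,0,0,0,0,0],
    [15,0,0,0,0,0,0],
    [15,0,0,0,0,0,0],
    [15,0,0,0,0,0,0],
  ],
)

```text
time: 5.38
eef_pos: [0.4132, 0.2836, 0.0416]
ee_rot: [[0.323, 0.935, 0.149], [0.847, -0.356, 0.395], [0.423, -0.001, -0.906]]
force: [-4.4, -0.9, 5.7]
finger_gap: 0.0258
```

Run:
```python
from h import *
o=arm.get_obs(); print(o['eef_pos'],o['force'],o['finger_gap'])
e=o['eef_pos']-O; print('case',e@CX,e@CY,e[2])
w=cam('wrist'); cv2.imwrite('pics/w4.png',w['frame'])
```

```text
[0.41323334 0.28359959 0.04162073] [-4.4072955  -0.87312532  5.73533793] 0.025797119177796205
case -0.1195810214723662 0.0017941304516706279 0.04162072708209051
```

View pics/w4.png

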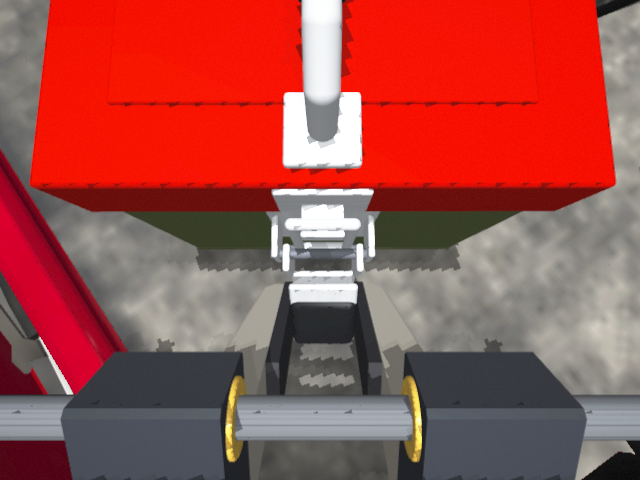

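```bash
cat > arc.py <<'E'
from h import *
import math,sys
def arc(start,piv,dth,n,a0,da):
    # case xz plane; tool tz=(sin a,-cos a), tx=(cos a, sin a)
    p=np.array(start);c=np.array(piv);a=a0
    for i in range(n):
        v=p-c; s,k=math.sin(-dth),math.cos(-dth)
        # rotate so that down->outward(-x): clockwise in (x,z)
        q=c+np.array([k*v[0]-s*v[1], s*v[0]+k*v[1]]); d=q-p
        print([0,round(d@[math.cos(a),math.sin(a)],4),0,round(d@[math.sin(a),-math.cos(a)],4),0,round(da,4),0], q.round(4))
        p=q;a+=da
E
python3 - <<'E'
from arc import *
arc((-.1196,.0416),(-.098,.082),.1,20,.43,-.0436)
E
```

```text
[0, np.float64(-0.0026), 0, np.float64(-0.0038), 0, -0.0436, 0] [-0.1235  0.044 ]
[0, np.float64(-0.0024), 0, np.float64(-0.0039), 0, -0.0436, 0] [-0.1272  0.0467]
[0, np.float64(-0.0021), 0, np.float64(-0.004), 0, -0.0436, 0] [-0.1306  0.0498]
[0, np.float64(-0.0019), 0, np.float64(-0.0042), 0, -0.0436, 0] [-0.1336  0.0532]
[0, np.float64(-0.0017), 0, np.float64(-0.0043), 0, -0.0436, 0] [-0.1363  0.0569]
[0, np.float64(-0.0014), 0, np.float64(-0.0043), 0, -0.0436, 0] [-0.1386  0.0609]
[0, np.float64(-0.0012), 0, np.float64(-0.0044), 0, -0.0436, 0] [-0.1405  0.065 ]
[0, np.float64(-0.0009), 0, np.float64(-0.0045), 0, -0.0436, 0] [-0.142   0.0693]
[0, np.float64(-0.0007), 0, np.float64(-0.0045), 0, -0.0436, 0] [-0.1431  0.0738]
[0, np.float64(-0.0004), 0, np.float64(-0.0046), 0, -0.0436, 0] [-0.1437  0.0783]
[0, np.float64(-0.0002), 0, np.float64(-0.0046), 0, -0.0436, 0] [-0.1438  0.0829]
[0, np.float64(0.0001), 0, np.float64(-0.0046), 0, -0.0436, 0] [-0.1435  0.0875]
[0, np.float64(0.0004), 0, np.float64(-0.0046), 0, -0.0436, 0] [-0.1427  0.092 ]
[0, np.float64(0.0006), 0, np.float64(-0.0045), 0, -0.0436, 0] [-0.1415  0.0964]
[0, np.float64(0.0009), 0, np.float64(-0.0045), 0, -0.0436, 0] [-0.1398  0.1007]
[0, np.float64(0.0011), 0, np.float64(-0.0044), 0, -0.0436, 0] [-0.1378  0.1048]
[0, np.float64(0.0014), 0, np.float64(-0.0044), 0, -0.0436, 0] [-0.1353  0.1086]
[0, np.float64(0.0016), 0, np.float64(-0.0043), 0, -0.0436, 0] [-0.1324  0.1122]
[0, np.float64(0.0018), 0, np.float64(-0.0042), 0, -0.0436, 0] [-0.1292  0.1155]
[0, np.float64(0.0021), 0, np.float64(-0.0041), 0, -0.0436, 0] [-0.1257  0.1185]
```

>>> servo_tool(
  plan=[
    [15,-0.0026,0,-0.0038,0,-0.0436,0],
    [15,-0.0024,0,-0.0039,0,-0.0436,0],
    [15,-0.0021,0,-0.004,0,-0.0436,0],
    [15,-0.0019,0,-0.0042,0,-0.0436,0],
    [15,-0.0017,0,-0.0043,0,-0.0436,0],
    [15,-0.0014,0,-0.0043,0,-0.0436,0],
    [15,-0.0012,0,-0.0044,0,-0.0436,0],
    [15,-0.0009,0,-0.0045,0,-0.0436,0],
  ],
)

```text
time: 6.42
eef_pos: [0.405, 0.262, 0.0684]
ee_rot: [[0.355, 0.934, 0.029], [0.931, -0.356, 0.08], [0.085, -0.001, -0.996]]
force: [-1.1, 0.1, -3.2]
finger_gap: 0.0257
```

Run:
```python
from h import *
o=arm.get_obs(); print(o['eef_pos'],o['force'],o['finger_gap'])
e=o['eef_pos']-O; print('case',e@CX,e@CY,e[2])
w=cam('wrist'); cv2.imwrite('pics/w5.png',w['frame'])
```

```text
[0.40496395 0.26199481 0.06841381] [-1.06074946  0.08479027 -3.17956197] 0.025701070702847755
case -0.1427142829374164 0.0018264511988660547 0.06841381215799541
```

View pics/w5.png

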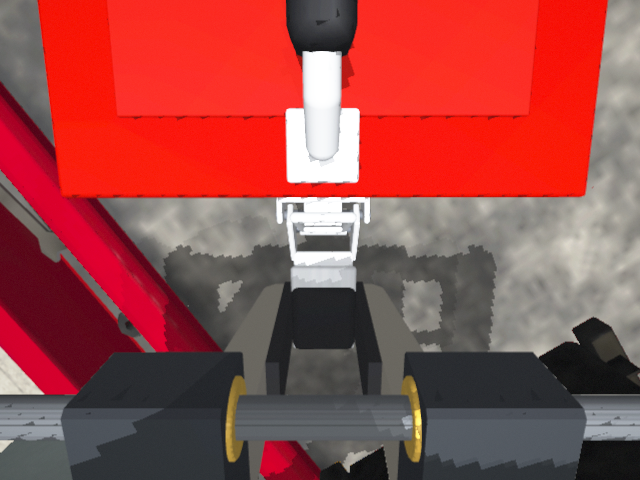

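>>> servo_tool(
  plan=[
    [15,-0.0007,0,-0.0045,0,-0.0436,0],
    [15,-0.0004,0,-0.0046,0,-0.0436,0],
    [15,-0.0002,0,-0.0046,0,-0.0436,0],
    [15,0.0001,0,-0.0046,0,-0.0436,0],
    [15,0.0004,0,-0.0046,0,-0.0436,0],
    [15,0.0006,0,-0.0045,0,-0.0436,0],
    [15,0.0009,0,-0.0045,0,-0.0436,0],
    [15,0.0011,0,-0.0044,0,-0.0436,0],
    [15,0.0014,0,-0.0044,0,-0.0436,0],
    [15,0.0016,0,-0.0043,0,-0.0436,0],
    [15,0.0018,0,-0.0042,0,-0.0436,0],
    [15,0.0021,0,-0.0041,0,-0.0436,0],
  ],
)

```text
time: 7.98
eef_pos: [0.4103, 0.276, 0.1172]
ee_rot: [[0.322, 0.934, -0.154], [0.845, -0.357, -0.397], [-0.426, -0.003, -0.905]]
force: [-1.6, -3.9, -2.4]
finger_gap: 0.0258
```

Run:
```python
from h import *
o=arm.get_obs(); print(o['eef_pos'],o['force'],o['finger_gap'])
e=o['eef_pos']-O; print('case',e@CX,e@CY,e[2])
w=cam('wrist'); s=cam('scene')
cv2.imwrite('pics/w6.png',np.hstack([cv2.resize(w['frame'],(400,300)),cv2.resize(s['frame'][180:330,200:400],(400,300))]))
```

```text
[0.41030618 0.27602673 0.1171814 ] [-1.56244549 -3.89329257 -2.4236775 ] 0.02578743159304136
case -0.12769982483542186 0.0018321745295938798 0.11718140189693518
```

View pics/w6.png

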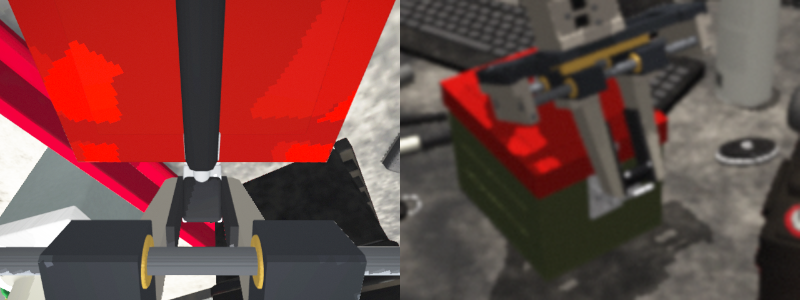

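>>> servo_tool(
  plan=[
    [40,0,0,0,0,0,0],
    [55,0,0,0,0,0,0],
    [55,0,0,0,0,0,0],
    [55,0,0,-0.03,0,0,0],
    [55,0,0,-0.03,0,0,0],
    [55,0,0,-0.03,0,0,0],
    [55,0,0,-0.03,0,0.15,0],
    [55,0,0,0,0,0.15,0],
    [55,0,0,0,0,0.13,0],
    [55,0,0,0,0,0,0],
  ],
)

```text
time: 9.32
eef_pos: [0.4292, 0.3233, 0.2277]
ee_rot: [[0.358, 0.934, -0.001], [0.934, -0.358, -0.005], [-0.006, 0.001, -1.0]]
force: [0.8, 0.3, 0.0]
finger_gap: 0.0504
```

Run:
```python
from h import *
o=arm.get_obs(); print(o['eef_pos'],o['force'],o['finger_gap'])
e=o['eef_pos']-O; print('case',e@CX,e@CY,e[2]); print(o['ee_rot'])
w=cam('wrist'); t=cam('top')
for p in [(-.027,0,.153),(-.06,0,.153),(.006,0,.153)]: print(proj(w,W(*p)))
cv2.imwrite('pics/w7.png',w['frame']);cv2.imwrite('pics/t7.png',cv2.resize(t['frame'][180:350,180:380],None,fx=3,fy=3))
```

```text
[0.42918842 0.323283   0.22767283] [0.77359879 0.32758623 0.03887164] 0.05044793467353804
case -0.07681728142249039 0.0010190287556155395 0.22767282873616193
[[ 3.58281496e-01  9.33612653e-01 -1.33571246e-03]
 [ 9.33597145e-01 -3.58283308e-01 -5.42606791e-03]
 [-5.54440913e-03  6.97042389e-04 -9.99984387e-01]]
(np.float64(321.95057968055715), np.float64(169.58686833339496))
(np.float64(322.20512574765064), np.float64(227.76582500398985))
(np.float64(321.67498808589306), np.float64(106.59775352276452))
```

View pics/w7.png

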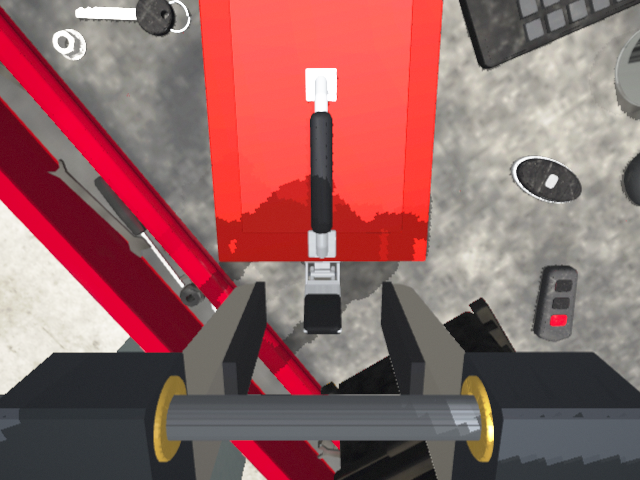

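View pics/t7.png

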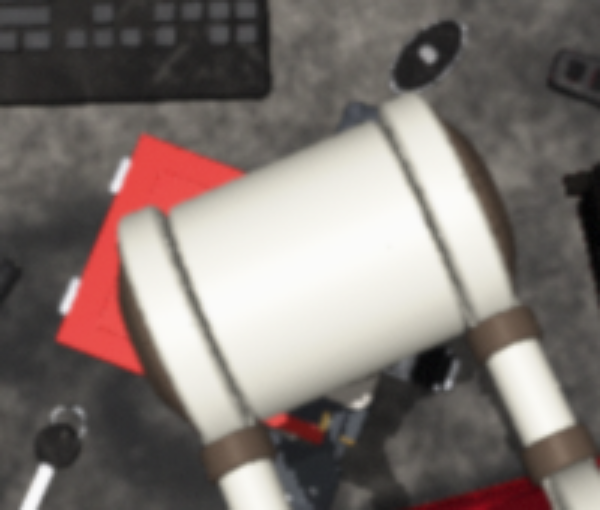

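Run:
```python
from h import *
w=cam('wrist'); s=cam('scene')
cv2.imwrite('pics/w8.png',np.hstack([cv2.resize(w['frame'][220:345,260:385],(400,400),interpolation=cv2.INTER_CUBIC),cv2.resize(s['frame'][220:320,260:360],(400,400),interpolation=cv2.INTER_CUBIC)]))
for p in [(-.095,0,.115),(-.0877,0,.125)]: print(proj(w,W(*p)),proj(s,W(*p)))
```

```text
(np.float64(322.3790122991559), np.float64(265.1554243773372)) (np.float64(305.2892496393001), np.float64(258.3309017666949))
(np.float64(322.3530513395269), np.float64(259.7826380180247)) (np.float64(302.7151493419881), np.float64(251.53983326600462))
```

View pics/w8.png

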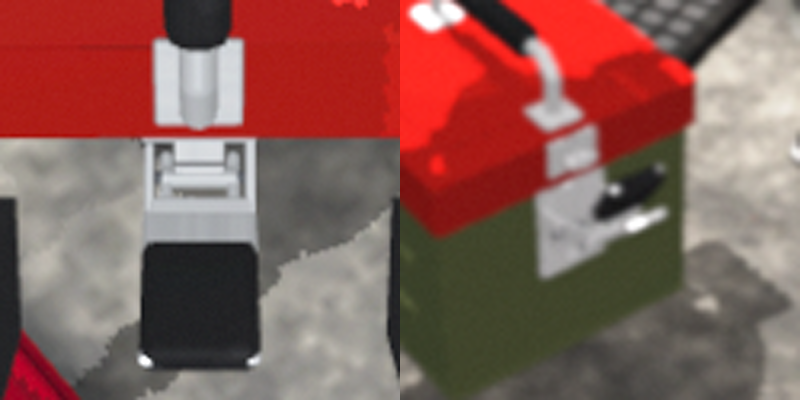

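Run:
```python
from h import *
import math
w=cam('wrist'); s=cam('scene')
for th in (1.0,1.2,1.4,1.6,1.8,2.0):
  out=[]
  for r,dd in ((.030,0),(.044,0),(.058,0)):
    # grip dir: at locked leaning .6
    g=np.array([-.021,-.039]); d=np.array([-math.sin(.6),-math.cos(.6)]); v=g+d*(r-.044)
    c,sn=math.cos(-th),math.sin(-th); q=np.array([c*v[0]-sn*v[1],sn*v[0]+c*v[1]])
    P=W(-.098+q[0],0.0,.082+q[1]); out+=[np.round(proj(w,P),0),np.round((np.array(proj(s,P))-[260,220])*4,0)]
  print(th,out)
```

```text
1.0 [array([323., 290.]), array([228., 261.]), array([323., 307.]), array([247., 277.]), array([323., 323.]), array([267., 295.])]
1.2 [array([323., 293.]), array([228., 250.]), array([323., 311.]), array([247., 261.]), array([323., 329.]), array([267., 273.])]
1.4 [array([323., 295.]), array([226., 238.]), array([323., 314.]), array([244., 243.]), array([323., 333.]), array([263., 248.])]
1.6 [array([323., 295.]), array([223., 224.]), array([323., 314.]), array([239., 223.]), array([323., 334.]), array([255., 222.])]
1.8 [array([323., 294.]), array([218., 211.]), array([323., 312.]), array([231., 203.]), array([323., 331.]), array([245., 195.])]
2.0 [array([323., 291.]), array([212., 198.]), array([323., 308.]), array([222., 184.]), array([323., 325.]), array([232., 170.])]
```

>>> servo_tool(
  newtons=15,
  plan=[
    [45,0.025,0.001,0,0,0,0],
    [45,0.025,0,0,0,0,0],
    [45,0,0,0.02,0,0,0],
    [45,0,0,0.02,0,0,0],
    [45,0,0,0.02,0,0,0],
    [45,0,0,0.02,0,0,0],
    [30,0,0,0,0,0,0],
  ],
)

```text
time: 10.5
eef_pos: [0.4469, 0.3702, 0.1447]
ee_rot: [[0.356, 0.935, -0.006], [0.935, -0.356, -0.008], [-0.009, -0.003, -1.0]]
force: [-0.1, -0.3, -0.1]
finger_gap: 0.0335
```

Run:
```python
from h import *
o=arm.get_obs(); print(o['eef_pos'],o['force'],o['finger_gap'])
e=o['eef_pos']-O; print('case',e@CX,e@CY,e[2]); 
w=cam('wrist')
cv2.imwrite('pics/w9.png',w['frame'])
```

```text
[0.44688787 0.37019873 0.14469029] [-0.10490112 -0.27257526 -0.07941404] 0.03352833370033711
case -0.026674213546873094 0.0011898181609891509 0.14469029312827264
```

View pics/w9.png

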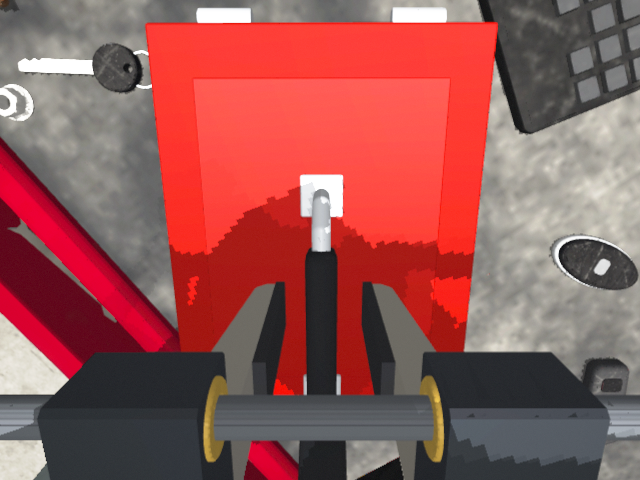

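>>> servo_tool(
  newtons=12,
  plan=[
    [20,0,0,-0.003,0,0,0],
    [5,0,0,0,0,0,0],
    [5,0,0,0,0,0,0],
    [5,0,0,0,0,0,0],
  ],
)

```text
time: 11.05
eef_pos: [0.4468, 0.3719, 0.1514]
ee_rot: [[0.356, 0.935, -0.004], [0.935, -0.356, -0.003], [-0.004, -0.003, -1.0]]
force: [-7.8, 2.8, 5.6]
finger_gap: 0.0114
```

Run:
```python
from arc import *
o=arm.get_obs(); print(o['force'],o['finger_gap'])
e=o['eef_pos']-O; s=(e@CX,e[2]); print('case',s,e@CY)
print(o['joint_positions'].round(1))
arc(s,(.092,.108),.065,25,0,-.011)
```

```text
[-7.80121809  2.79298123  5.60403145] 0.011405732366577773
case (np.float64(-0.02509755167154364), np.float64(0.15142207029696242)) 0.001921978257789202
[27.9 14.  94.5 -0.  71.8 48.7]
[0, np.float64(0.0031), 0, np.float64(-0.0075), 0, -0.011, 0] [-0.022   0.1589]
[0, np.float64(0.0035), 0, np.float64(-0.0073), 0, -0.011, 0] [-0.0185  0.1662]
[0, np.float64(0.0039), 0, np.float64(-0.0071), 0, -0.011, 0] [-0.0145  0.1733]
[0, np.float64(0.0042), 0, np.float64(-0.0069), 0, -0.011, 0] [-0.01    0.1801]
[0, np.float64(0.0046), 0, np.float64(-0.0067), 0, -0.011, 0] [-0.0051  0.1865]
[0, np.float64(0.005), 0, np.float64(-0.0064), 0, -0.011, 0] [0.0002 0.1927]
[0, np.float64(0.0053), 0, np.float64(-0.0061), 0, -0.011, 0] [0.0059 0.1985]
[0, np.float64(0.0056), 0, np.float64(-0.0059), 0, -0.011, 0] [0.012  0.2039]
[0, np.float64(0.0059), 0, np.float64(-0.0055), 0, -0.011, 0] [0.0184 0.2089]
[0, np.float64(0.0062), 0, np.float64(-0.0052), 0, -0.011, 0] [0.0251 0.2134]
[0, np.float64(0.0065), 0, np.float64(-0.0049), 0, -0.011, 0] [0.032  0.2176]
[0, np.float64(0.0067), 0, np.float64(-0.0045), 
[... 334 characters left out ...]
231 ]
[0, np.float64(0.0077), 0, np.float64(-0.0025), 0, -0.011, 0] [0.0782 0.2321]
[0, np.float64(0.0078), 0, np.float64(-0.0021), 0, -0.011, 0] [0.0863 0.2328]
[0, np.float64(0.0079), 0, np.float64(-0.0017), 0, -0.011, 0] [0.0944 0.2329]
[0, np.float64(0.008), 0, np.float64(-0.0013), 0, -0.011, 0] [0.1025 0.2324]
[0, np.float64(0.0081), 0, np.float64(-0.0008), 0, -0.011, 0] [0.1106 0.2315]
[0, np.float64(0.0081), 0, np.float64(-0.0004), 0, -0.011, 0] [0.1186 0.23  ]
[0, np.float64(0.0081), 0, np.float64(0.0), 0, -0.011, 0] [0.1264 0.228 ]
[0, np.float64(0.0081), 0, np.float64(0.0005), 0, -0.011, 0] [0.1342 0.2256]
[0, np.float64(0.0081), 0, np.float64(0.0009), 0, -0.011, 0] [0.1417 0.2226]
```

>>> servo_tool(
  plan=[
    [5,0.0031,0,-0.0075,0,-0.011,0],
    [5,0.0035,0,-0.0073,0,-0.011,0],
    [5,0.0039,0,-0.0071,0,-0.011,0],
    [5,0.0042,0,-0.0069,0,-0.011,0],
    [5,0.0046,0,-0.0067,0,-0.011,0],
    [5,0.005,0,-0.0064,0,-0.011,0],
    [5,0.0053,0,-0.0061,0,-0.011,0],
    [5,0.0056,0,-0.0059,0,-0.011,0],
  ],
)

```text
time: 12.05
eef_pos: [0.4595, 0.4056, 0.2017]
ee_rot: [[0.354, 0.934, -0.038], [0.93, -0.356, -0.089], [-0.097, -0.004, -0.995]]
force: [-6.5, 0.7, -2.8]
finger_gap: 0.0117
```

Run:
```python
from h import *
o=arm.get_obs(); print(o['eef_pos'],o['force'],o['finger_gap'])
e=o['eef_pos']-O; print('case',e@CX,e@CY,e[2]); 
w=cam('wrist');s=cam('scene')
cv2.imwrite('pics/w10.png',np.hstack([cv2.resize(w['frame'],(400,300)),cv2.resize(s['frame'],(400,300))]))
```

```text
[0.45946249 0.40557905 0.20167871] [-6.4567022   0.74820647 -2.84179068] 0.011703171616785614
case 0.01086461329929585 0.0020409051997149347 0.20167870871819843
```

View pics/w10.png

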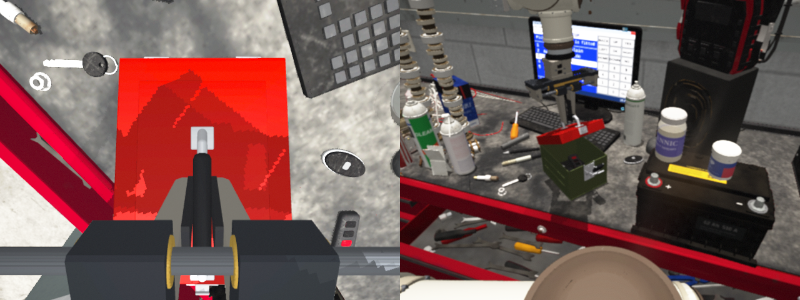

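>>> servo_tool(
  plan=[
    [5,0.0059,0,-0.0055,0,-0.011,0],
    [5,0.0062,0,-0.0052,0,-0.011,0],
    [5,0.0065,0,-0.0049,0,-0.011,0],
    [5,0.0067,0,-0.0045,0,-0.011,0],
    [5,0.007,0,-0.0041,0,-0.011,0],
    [5,0.0072,0,-0.0038,0,-0.011,0],
    [5,0.0074,0,-0.0034,0,-0.011,0],
    [5,0.0076,0,-0.003,0,-0.011,0],
    [5,0.0077,0,-0.0025,0,-0.011,0],
    [5,0.0078,0,-0.0021,0,-0.011,0],
  ],
)

```text
time: 13.4
eef_pos: [0.4861, 0.4757, 0.2306]
ee_rot: [[0.348, 0.935, -0.076], [0.915, -0.356, -0.19], [-0.205, -0.004, -0.979]]
force: [-7.4, 0.2, -0.9]
finger_gap: 0.0119
```

Run:
```python
from h import *
o=arm.get_obs(); print(o['eef_pos'],o['force'],o['finger_gap'],o['joint_positions'].round(1))
e=o['eef_pos']-O; print('case',e@CX,e@CY,e[2]); 
w=cam('wrist');s=cam('scene')
cv2.imwrite('pics/w11.png',np.hstack([cv2.resize(w['frame'],(400,300)),cv2.resize(s['frame'][100:340,120:440],(400,300))]))
```

```text
[0.48609187 0.47570762 0.23059296] [-7.36883354  0.20094398 -0.89239399] 0.011926256494999754 [37.  33.8 60.2 -6.1 96.2 57.7]
case 0.08587881766157572 0.0021348707394768856 0.2305929620909526
```

View pics/w11.png

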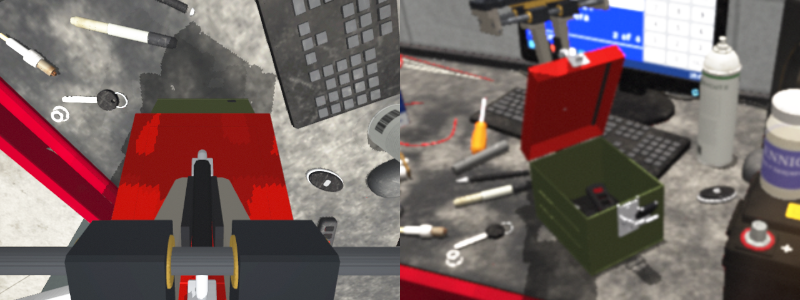

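>>> servo_tool(
  plan=[
    [5,0.0079,0,-0.0017,0,-0.011,0],
    [5,0.008,0,-0.0013,0,-0.011,0],
    [5,0.0081,0,-0.0008,0,-0.011,0],
    [5,0.0081,0,-0.0004,0,-0.011,0],
    [5,0.0081,0,0.0,0,-0.011,0],
    [5,0.0081,0,0.0005,0,-0.011,0],
    [5,0.0081,0,0.0009,0,-0.011,0],
    [5,0.0081,0,0.0013,0,-0.011,0],
  ],
)

```text
time: 14.5
eef_pos: [0.5085, 0.5348, 0.2172]
ee_rot: [[0.34, 0.935, -0.105], [0.895, -0.355, -0.269], [-0.289, -0.003, -0.957]]
force: [-6.4, 1.6, 0.5]
finger_gap: 0.0118
```

Run:
```python
from h import *
o=arm.get_obs(); print(o['eef_pos'],o['force'],o['finger_gap'],o['joint_positions'].round(1))
e=o['eef_pos']-O; print('case',e@CX,e@CY,e[2]); 
w=cam('wrist');s=cam('scene')
cv2.imwrite('pics/w12.png',np.hstack([cv2.resize(w['frame'],(400,300)),cv2.resize(s['frame'][100:340,120:440],(400,300))]))
```

```text
[0.5085217  0.53478589 0.21723055] [-6.42180986  1.58812398  0.50201393] 0.011751817860464085 [ 40.4  49.4  39.1  -8.2 106.2  59.9]
case 0.1490716382610172 0.0022173155261783306 0.21723055081829765
```

View pics/w12.png

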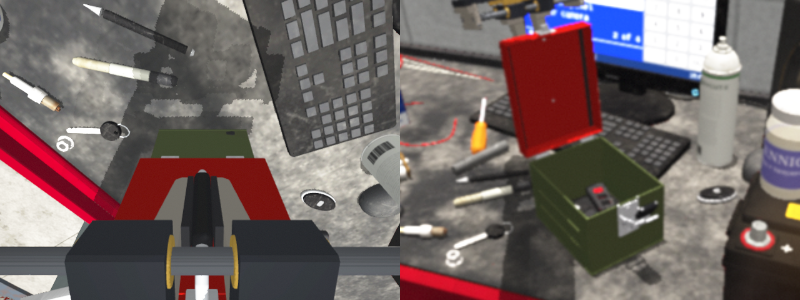

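>>> servo_tool(
  plan=[
    [5,0.0081,0,0.0018,0,-0.011,0],
    [5,0.006,0,0.0018,0,-0.011,0],
    [5,0,0,0,0,0,0],
    [30,0,0,0,0,0,0],
    [45,0,0,0,0,0,0],
    [45,0,0,0,0,0,0],
    [45,0,0,-0.03,0,0,0],
    [45,0,0,-0.04,0,0,0],
    [45,0,0,-0.04,0,0,0],
    [45,0,0,0,0,0,0],
  ],
)

```text
time: 15.85
eef_pos: [0.5173, 0.5655, 0.3091]
ee_rot: [[0.341, 0.935, -0.101], [0.892, -0.355, -0.28], [-0.298, 0.005, -0.955]]
force: [0.2, -0.2, 0.4]
finger_gap: 0.0411
```

Run:
```python
from h import *
o=arm.get_obs(); print(o['eef_pos'],o['force'],o['finger_gap'],o['joint_positions'].round(1))
e=o['eef_pos']-O; print('case',e@CX,e@CY,e[2]); 
w=cam('wrist');s=cam('scene')
cv2.imwrite('pics/w13.png',np.hstack([cv2.resize(w['frame'],(400,300)),cv2.resize(s['frame'][100:340,120:440],(400,300))]))
```

```text
[0.51725436 0.56548339 0.30914611] [ 0.22804054 -0.2004053   0.35603337] 0.04107847784680634 [ 41.9  60.9  10.5  -9.7 123.6  58.4]
case 0.18086637470017353 0.004990580506863645 0.3091461072851937
```

View pics/w13.png

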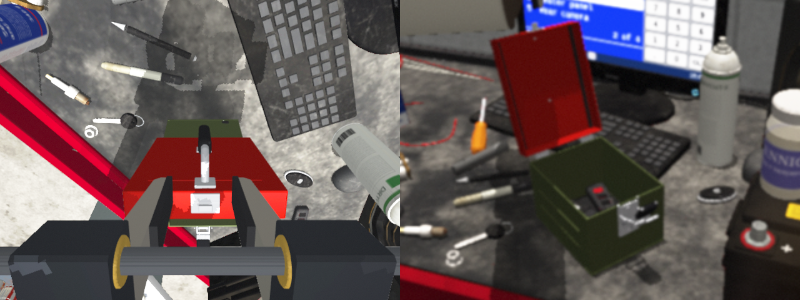

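Run:
```python
from h import *
t=cam('top');s=cam('scene')
print('can',tri(t,(291,103),s,(378,133)),tri(t,(291,118),s,(376,150)), 'base',plane(s,373,228,0))
print('mouse',plane(t,337,148,.03))
f=t['frame'][178:220,300:345]; cv2.imwrite('pics/fob.png',cv2.resize(f,None,fx=12,fy=12,interpolation=cv2.INTER_CUBIC))
```

```text
can [0.74302558 0.33658975 0.22449961] [0.7300931  0.33551646 0.19124386] base [0.72749651 0.32598196 0.        ]
mouse [0.72728876 0.24636081 0.03      ]
```

View pics/fob.png

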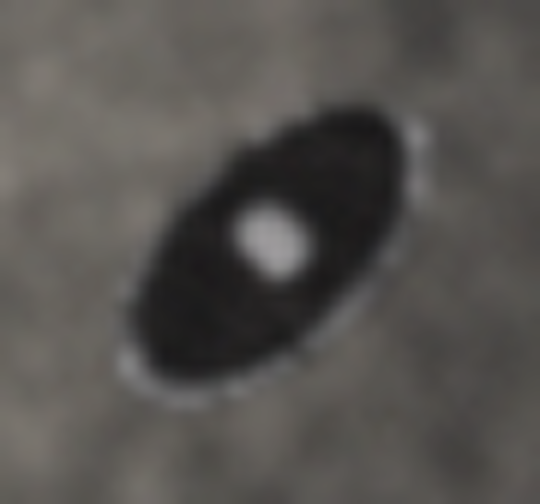

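>>> servo_tool(
  plan=[
    [45,0,0,0,0,0.1,0],
    [45,0,0,0,0,0.1,0],
    [45,0,0,0,0,0.1,0],
    [45,0,0,0,0,0,0],
  ],
)

```text
time: 16.55
eef_pos: [0.5166, 0.5637, 0.3076]
ee_rot: [[0.356, 0.934, 0.001], [0.934, -0.356, -0.007], [-0.006, 0.003, -1.0]]
force: [1.2, 0.5, -0.5]
finger_gap: 0.0414
```

>>> servo_tool(
  plan=[
    [45,0,0.05,0,0,0,0],
    [45,0,0.05,0,0,0,0],
    [45,0,0.05,0,0,0,0],
    [45,-0.04,0.05,0,0,0,0],
    [45,-0.05,0,0,0,0,0],
    [45,-0.05,0,0,0,0,0],
    [45,-0.05,0,0,0,0,0],
    [45,-0.05,0,0,0,0,0],
    [45,-0.05,0,0,0,0,0],
    [45,0,0,0,0,0,0],
  ],
)

```text
time: 17.8
eef_pos: [0.6007, 0.2223, 0.3103]
ee_rot: [[0.358, 0.934, 0.001], [0.934, -0.358, -0.006], [-0.006, 0.004, -1.0]]
force: [0.8, 0.3, -0.2]
finger_gap: 0.0417
```

Run:
```python
from h import *
o=arm.get_obs(); print(o['eef_pos'],o['joint_positions'].round(1))
w=cam('wrist');cv2.imwrite('pics/w14.png',w['frame'])
g=cv2.cvtColor(w['frame'],cv2.COLOR_BGR2GRAY)
t=cam('top');cv2.imwrite('pics/t14.png',t['frame'])
print(proj(w,[.6254,.273,.0075]),proj(w,[.605,.154,.01]))
```

```text
[0.60068909 0.22230532 0.31028964] [ 9.7 16.6 73.2 -0.4 90.2 30.7]
(np.float64(325.01119314276247), np.float64(138.09665910375315)) (np.float64(345.76917341639876), np.float64(245.18501188499823))
```

View pics/w14.png

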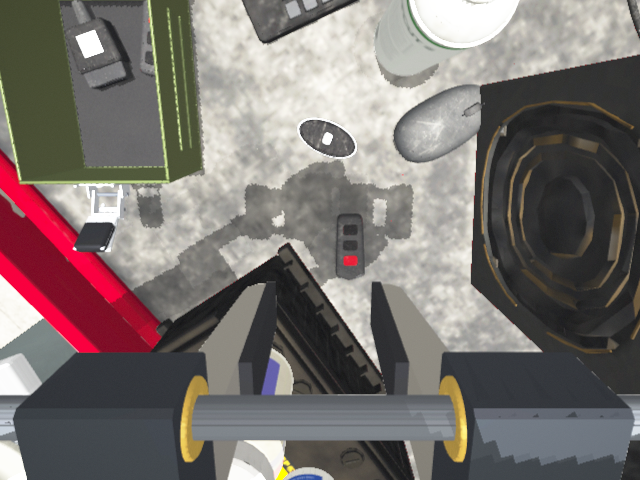

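View pics/t14.png

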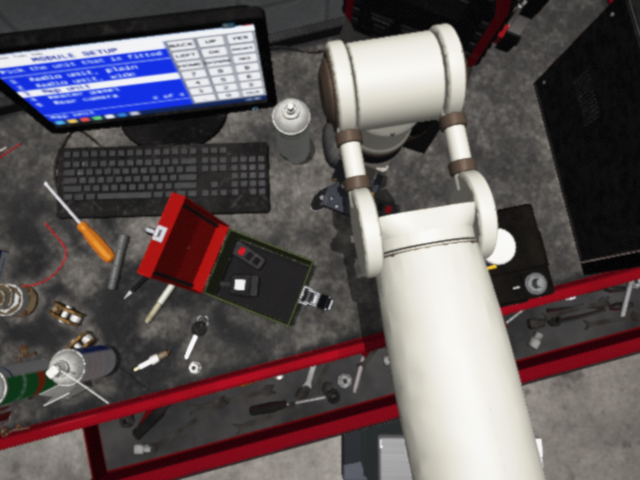

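Run:
```python
from h import *
w=cam('wrist');f=w['frame']
hsv=cv2.cvtColor(f,cv2.COLOR_BGR2HSV)
m=(f.max(2)<75).astype(np.uint8); m[:112]=0;m[165:]=0;m[:,:290]=0;m[:,365:]=0
cs,_=cv2.findContours(m,cv2.RETR_EXTERNAL,cv2.CHAIN_APPROX_NONE)
for k in cs:
    if cv2.contourArea(k)<200: continue
    P=np.array([plane(w,*p[0],.015)[:2]*1000 for p in k],np.float32)
    e=cv2.fitEllipse(P.reshape(-1,1,2)); print(cv2.contourArea(k),e, np.ptp(k[:,0],axis=0))
for p in [(378,62),(395,80),(410,85),(438,75)]: print('can',plane(w,*p,0).round(3))
```

```text
can [ 0.705  0.328 -0.   ]
can [0.716 0.305 0.   ]
can [0.729 0.295 0.   ]
can [0.759 0.294 0.   ]
```

Run:
```python
from h import *
w=cam('wrist');f=w['frame']
cv2.imwrite('pics/fob2.png',cv2.resize(f[105:170,285:370],None,fx=9,fy=9,interpolation=cv2.INTER_CUBIC))
```

```text
(no output)
```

View pics/fob2.png

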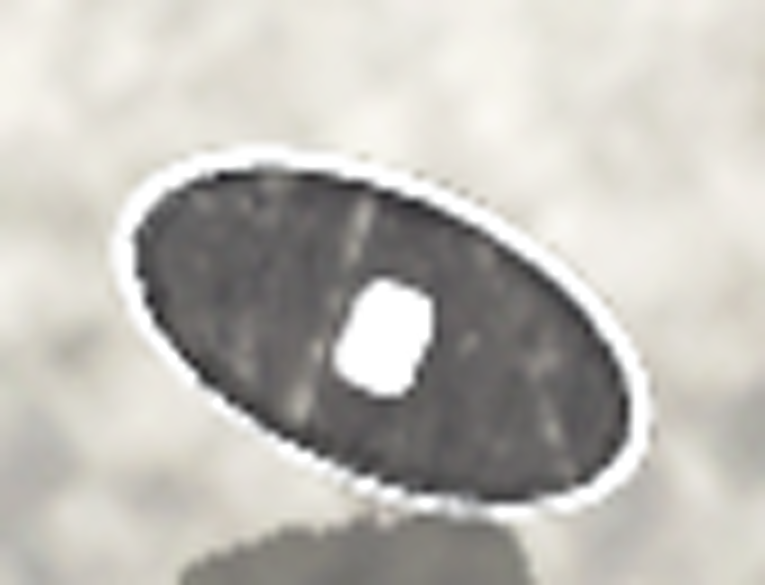

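Run:
```python
from h import *
w=cam('wrist');f=w['frame']
m=(f.max(2)<165).astype(np.uint8); m[:112]=0;m[161:]=0;m[:,:294]=0;m[:,360:]=0
cs,_=cv2.findContours(m,cv2.RETR_EXTERNAL,cv2.CHAIN_APPROX_NONE)
for k in cs:
    if cv2.contourArea(k)<200: continue
    P=np.array([plane(w,*p[0],.014)[:2]*1000 for p in k],np.float32)
    print(cv2.contourArea(k),cv2.fitEllipse(P.reshape(-1,1,2)), k[:,0].min(0),k[:,0].max(0),cv2.minAreaRect(P))
```

```text
1360.0 ((627.4298095703125, 272.59783935546875), (30.888635635375977, 60.6059455871582), 45.776058197021484) [300 124] [354 160] ((627.4747924804688, 272.7684631347656), (31.346057891845703, 61.4219856262207), 43.463558197021484)
```

>>> servo_tool(
  plan=[
    [58,0,0,0,0,0,-0.1666],
    [58,0,0,0,0,0,-0.1666],
    [58,0,0,0,0,0,-0.1666],
    [58,0,0,0,0,0,-0.1666],
    [58,0,0,0,0,0,-0.1666],
    [58,0,0,0,0,0,-0.1666],
    [58,0,0,0,0,0,-0.1666],
    [58,0,0,0,0,-0.1167,0],
    [58,0,0,0,0,-0.1167,0],
    [58,0,0,0,0,-0.1167,0],
    [58,0,0,0,0,0,0],
  ],
)

```text
time: 19.42
eef_pos: [0.5994, 0.2271, 0.3093]
ee_rot: [[-0.678, 0.692, 0.248], [0.648, 0.722, -0.241], [-0.346, -0.003, -0.938]]
force: [0.1, -0.5, 0.0]
finger_gap: 0.0532
```

Run:
```python
from h import *
o=arm.get_obs(); R=np.array(o['ee_rot']);print(o['eef_pos'],R.round(3),o['joint_positions'].round(1),o['finger_gap'])
p=o['eef_pos']
for T in ([.6265,.273,.10],[.6265,.273,.016]): print((R.T@(np.array(T)-p)).round(4))
print(R.T@[0,0,-.084])
```

```text
[0.59936457 0.22710169 0.3092562 ] [[-0.678  0.692  0.248]
 [ 0.648  0.722 -0.241]
 [-0.346 -0.003 -0.938]] [ 18.6  11.3  81.8 -18.4  78.  -25.2] 0.05317410921568047
[0.0838 0.0525 0.192 ]
[0.1129 0.0528 0.2708]
[0.02908989 0.00023986 0.07880178]
```

>>> servo_tool(
  plan=[
    [58,0.0057,0.026,-0.002,0,0,0],
    [58,0.0057,0.026,-0.002,0,0,0],
    [58,0.0121,0,0.0327,0,0,0],
    [58,0.0121,0,0.0327,0,0,0],
    [58,0.0121,0,0.0327,0,0,0],
    [58,0.0121,0,0.0327,0,0,0],
    [58,0.0121,0,0.0327,0,0,0],
    [58,0.0121,0,0.0327,0,0,0],
    [58,0,0,0,0,0,0],
  ],
)

```text
time: 20.55
eef_pos: [0.626, 0.2689, 0.0965]
ee_rot: [[-0.677, 0.695, 0.242], [0.651, 0.719, -0.245], [-0.344, -0.008, -0.939]]
force: [0.2, -0.2, 0.1]
finger_gap: 0.0532
```

Run:
```python
from h import *
o=arm.get_obs(); R=np.array(o['ee_rot']);p=o['eef_pos'];print(p,o['force'])
print((R.T@(np.array([.6265,.273,.016])-p)).round(4))
w=cam('wrist');cv2.imwrite('pics/w15.png',w['frame']); print(proj(w,[.6265,.273,.0075]))
```

```text
[0.62601657 0.26892703 0.09654532] [ 0.24229405 -0.22736887  0.14901525]
[0.03   0.0039 0.0748]
(np.float64(330.3977796430341), np.float64(196.43620657155373))
```

View pics/w15.png

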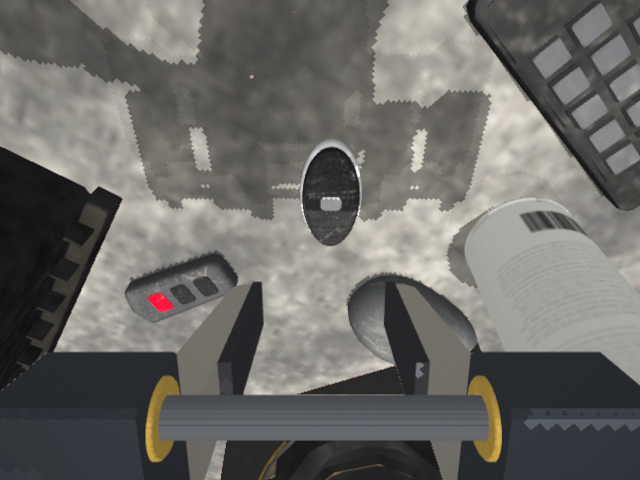

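>>> servo_tool(
  newtons=20,
  plan=[
    [58,0.0075,0.002,0.0187,0,0,0],
    [58,0.0075,0.002,0.0187,0,0,0],
    [58,0.0075,0,0.0187,0,0,0],
    [58,0.0075,0,0.0187,0,0,0],
    [58,0,0,0,0,0,0],
  ],
)

```text
time: 21.22
eef_pos: [0.6268, 0.2736, 0.0167]
ee_rot: [[-0.677, 0.694, 0.245], [0.65, 0.719, -0.245], [-0.346, -0.006, -0.938]]
force: [-0.1, -0.3, 0.3]
finger_gap: 0.0535
```

Run:
```python
from h import *
o=arm.get_obs(); R=np.array(o['ee_rot']);p=o['eef_pos'];print(p,o['force'])
w=cam('wrist');cv2.imwrite('pics/w16.png',w['frame']); print(proj(w,[.6265,.273,.0075]))
```

```text
[0.62683762 0.27355252 0.01665527] [-0.05165345 -0.26840154  0.31934821]
(np.float64(322.27316404897726), np.float64(295.8688245086314))
```

View pics/w16.png

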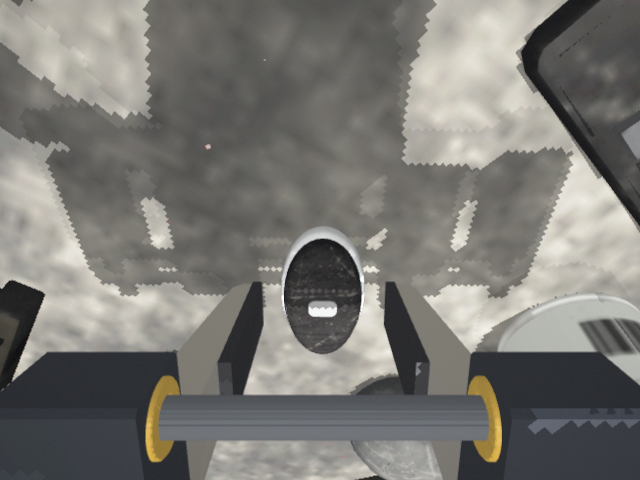

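>>> servo_tool(
  newtons=20,
  plan=[
    [35,0.0005,0,0.001,0,0,0],
    [25,0,0,0,0,0,0],
    [25,0,0,0,0,0,0],
    [25,0,0,0,0,0,0],
    [25,-0.007,0,-0.019,0,0,0],
    [25,-0.007,0,-0.019,0,0,0],
    [25,-0.007,0,-0.019,0,0,0],
    [25,0,0,0,0,0,0],
  ],
)

```text
time: 22.28
eef_pos: [0.6306, 0.2754, 0.0831]
ee_rot: [[-0.673, 0.694, 0.254], [0.651, 0.72, -0.241], [-0.35, 0.003, -0.937]]
force: [-1.2, -0.3, -0.4]
finger_gap: 0.0318
```

Run:
```python
from h import *
o=arm.get_obs(); R=np.array(o['ee_rot']);p=o['eef_pos'];print(p,o['force'],o['finger_gap'])
w=cam('wrist');cv2.imwrite('pics/w17.png',w['frame'])
```

```text
[0.6306353  0.27536673 0.08306882] [-1.19031489 -0.27188009 -0.362267  ] 0.03182836263481897
```

View pics/w17.png

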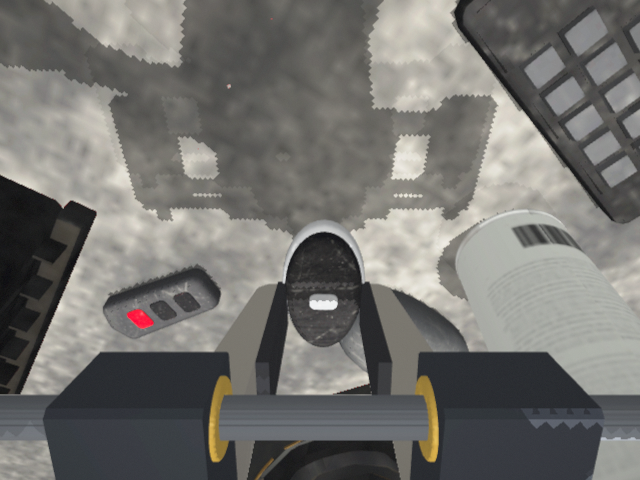

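>>> servo_tool(
  plan=[
    [25,-0.0126,0,-0.0337,0,0,0],
    [25,-0.0126,0,-0.0337,0,0,0],
    [25,-0.0126,0,-0.0337,0,0,0],
    [25,-0.0126,0,-0.0337,0,0,0],
    [25,-0.0126,0,-0.0337,0,0,0],
    [25,-0.0126,0,-0.0337,0,0,0],
    [25,0,0,0,0,0.1167,0],
    [25,0,0,0,0,0.1167,0],
    [25,0,0,0,0,0.1167,0],
    [25,0,0,0,0,0,0],
  ],
)

```text
time: 23.58
eef_pos: [0.6303, 0.2725, 0.2937]
ee_rot: [[-0.717, 0.697, 0.001], [0.697, 0.717, -0.006], [-0.005, -0.004, -1.0]]
force: [-0.2, 0.4, -0.9]
finger_gap: 0.0319
```

>>> servo_tool(
  plan=[
    [25,0,0,0,0,0,0.1666],
    [25,0,0,0,0,0,0.1666],
    [25,0,0,0,0,0,0.1666],
    [25,0,0,0,0,0,0.1666],
    [25,0,0,0,0,0,0.1666],
    [25,0,0,0,0,0,0.1666],
    [25,0,0,0,0,0,0.1666],
    [25,0,0,0,0,0,0],
  ],
)

```text
time: 24.58
eef_pos: [0.6286, 0.2751, 0.2946]
ee_rot: [[0.352, 0.936, 0.002], [0.936, -0.352, -0.006], [-0.005, 0.004, -1.0]]
force: [-0.6, -0.1, -1.4]
finger_gap: 0.0317
```

Run:
```python
from h import *
o=arm.get_obs(); R=np.array(o['ee_rot']);p=o['eef_pos'];print(p,o['finger_gap'],R.round(3))
e=p-O; print('case',e@CX,e@CY)
print((R.T@(W(-.03,0.0,.25)-p)).round(4))
w=cam('wrist');cv2.imwrite('pics/w18.png',w['frame'])
```

```text
[0.62859226 0.27513998 0.29456393] 0.031741645537269096 [[ 0.352  0.936  0.002]
 [ 0.936 -0.352 -0.006]
 [-0.005  0.004 -1.   ]]
case -0.05078327756096808 -0.2024554787280884
[ 0.0218 -0.2026  0.0436]
```

View pics/w18.png

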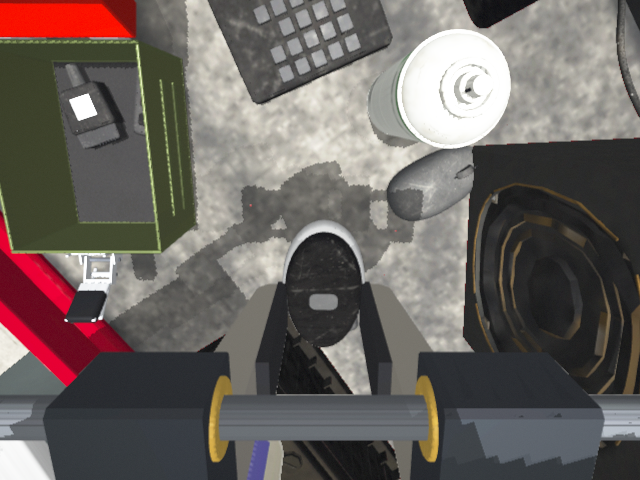

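>>> servo_tool(
  plan=[
    [25,0.003,-0.034,0,0,0,0],
    [25,0.003,-0.034,0,0,0,0],
    [25,0.003,-0.034,0,0,0,0],
    [25,0.003,-0.034,0,0,0,0],
    [25,0.003,-0.034,0,0,0,0],
    [25,0,-0.033,0,0,0,0],
    [25,0,0,0.04,0,0,0],
    [25,0,0,0.04,0,0,0],
    [25,0,0,0,0,0,0],
  ],
)

```text
time: 25.75
eef_pos: [0.4426, 0.3591, 0.2108]
ee_rot: [[0.353, 0.936, -0.004], [0.936, -0.353, -0.009], [-0.01, -0.001, -1.0]]
force: [0.4, -0.9, -0.8]
finger_gap: 0.0318
```

Run:
```python
from h import *
o=arm.get_obs(); R=np.array(o['ee_rot']);p=o['eef_pos'];print(p,o['finger_gap'])
e=p-O; print('case',e@CX,e@CY)
w=cam('wrist');cv2.imwrite('pics/w19.png',w['frame'])
```

```text
[0.44255483 0.35914587 0.21078032] 0.03176317828406692
case -0.038545538310578574 0.0013021089316034486
```

View pics/w19.png

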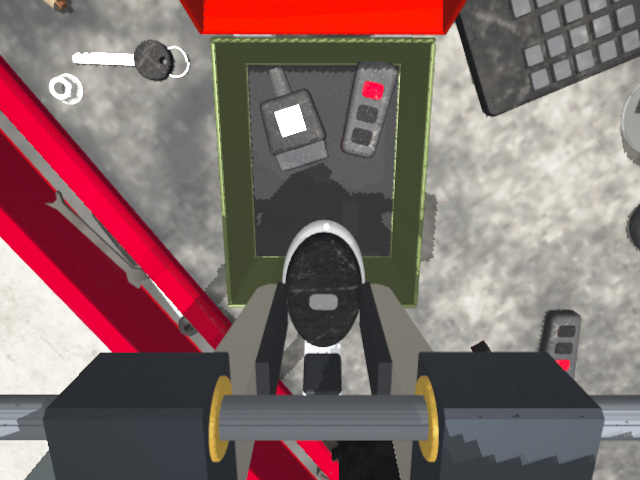

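>>> servo_tool(
  plan=[
    [25,0.008,0.001,0.023,0,0,0],
    [25,0,0,0.023,0,0,0],
    [25,0,0,0.023,0,0,0],
    [25,0,0,0.023,0,0,0],
    [25,0,0,0.02,0,0,0],
    [25,0,0,0,0,0,0],
    [45,0,0,0,0,0,0],
    [62,0,0,0,0,0,0],
    [62,0,0,0,0,0,0],
    [62,0,0,0,0,0,0],
  ],
)

```text
time: 27.05
eef_pos: [0.4494, 0.3669, 0.1028]
ee_rot: [[0.355, 0.935, 0.003], [0.935, -0.355, -0.005], [-0.003, 0.004, -1.0]]
force: [-0.8, -0.4, 0.1]
finger_gap: 0.057
```

Run:
```python
from h import *
o=arm.get_obs(); R=np.array(o['ee_rot']);p=o['eef_pos'];print(p,o['finger_gap'],o['force'])
w=cam('wrist');cv2.imwrite('pics/w20.png',w['frame'])
```

```text
[0.44939074 0.36686682 0.10279436] 0.05700136083014963 [-0.83987049 -0.35651735  0.13078781]
```

View pics/w20.png

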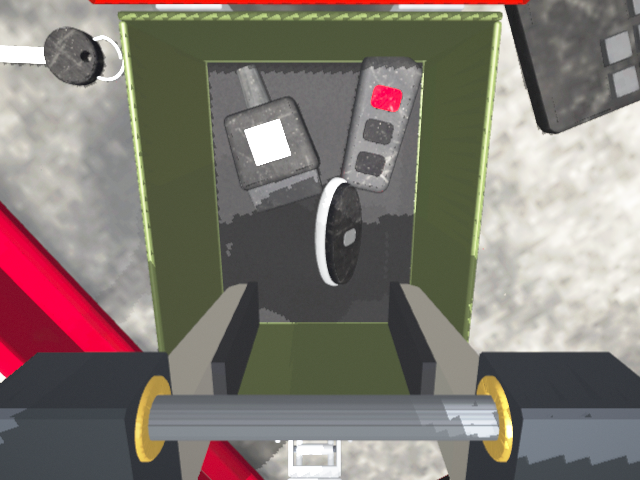

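Fob dropped inside, between the fingers (around 340,235). Now I retreat upward and check.

>>> servo_tool(
  plan=[
    [62,0,0,-0.04,0,0,0],
    [62,0,0,-0.04,0,0,0],
    [62,0,0,-0.04,0,0,0],
    [62,0,0,-0.03,0,0,0],
    [62,-0.04,0,0,0,0,0],
    [62,-0.04,0,0,0,0,0],
    [62,0,0,0,0,0,0],
    [62,0,0,0,0,0,0],
  ],
)

```text
time: 28.1
eef_pos: [0.4207, 0.2931, 0.253]
ee_rot: [[0.355, 0.935, 0.003], [0.935, -0.355, -0.004], [-0.003, 0.004, -1.0]]
force: [-0.2, 0.2, -0.0]
finger_gap: 0.057
```

Run:
```python
from h import *
o=arm.get_obs(); p=o['eef_pos'];print(p,o['finger_gap'],o['force'],o['dq'].round(2))
w=cam('wrist');s=cam('scene')
cv2.imwrite('pics/w21.png',np.hstack([cv2.resize(w['frame'],(400,300)),cv2.resize(s['frame'][100:340,120:440],(400,300))]))
```

```text
[0.42072949 0.29309145 0.25295951] 0.05704883694838711 [-0.22325028  0.2139364  -0.0404088 ] [ 0.64  0.96 -0.91 -0.09  0.06 -0.01]
```

View pics/w21.png

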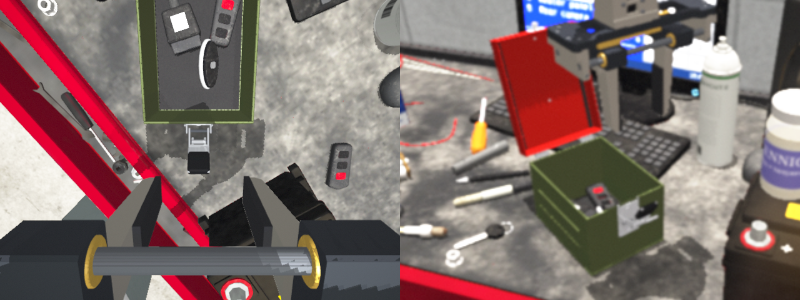

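Run:
```python
from h import *
w=cam('wrist'); f=w['frame']
cv2.imwrite('pics/w22.png',f[0:320])
hs=cv2.cvtColor(f,cv2.COLOR_BGR2HSV); m=((hs[...,0]<8)|(hs[...,0]>172))&(hs[...,1]>120); ys,xs=np.nonzero(m[240:310,500:600]); 
print('red button now',plane(w,xs.mean()+500,ys.mean()+240,.016))
t=cv2.imread('pics/top0.png'); c=cam('top'); hs=cv2.cvtColor(t,cv2.COLOR_BGR2HSV); m=((hs[...,0]<8)|(hs[...,0]>172))&(hs[...,1]>120); ys,xs=np.nonzero(m[190:225,360:405]); print('start',plane(c,xs.mean()+360,ys.mean()+190,.016))
print(arm.sign_off())
```

```text
red button now [0.60335038 0.13724042 0.016     ]
start [0.60217519 0.14098501 0.016     ]
the job is handed in; nothing more can be done
None
```

I pulled the latch lever up and swung the lid open. I then dropped the silver-rimmed fob into the case, moved the arm clear and handed the job in at about 28 s. No verdict was reported.

- **Latch:** I raised the lever by its grip to about 1.9 rad, matched against the scene picture, which showed the hook off the keeper. I did not measure the hook-to-keeper distance.
- **Lid:** I swung it back by its handle to about 1.8 rad and let go. The last scene picture shows it still leaning back, open.
- **Silver fob:** The grip was off the fob's middle (32 mm opening instead of 36 mm), but it held. The last wrist picture shows it inside the walls, leaning on one of the earlier rejects rather than flat. I judged by eye that it is well below the rim; its height was not measured.
- **Black fob:** Its red button measured within 4 mm of its start position, about the measurement error.
- **Contact:** The last force reading was near zero, with the arm clear of the case.

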